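Set out board parts in fitting order

ROBOT

A 6-joint arm with a two-finger parallel gripper is mounted at the origin on a cart in front of the work surface, level with it; the furniture and walls round the work are solid. World frame = base frame: x ahead of the robot, y to its left, z up, the work surface at z = 0. Lengths are in mm, angles in degrees, forces in N, time in s.
With the tool pointing down it reaches from about 425 to 950 mm from the base axis. Payload 3.5 kg.
Tool frame: the origin (TCP) lies on the centre line of the jaws, within the pads' length; the fingertips stand 17 mm ahead of it and the grasp point (between the pads) lies 2 mm behind it; x points along the fingers, z is the direction in which the jaws open and shut, and the axes are right-handed (so a half turn about x gives the same grasp; the last joint's range is limited). The gripper opens to 85 mm and grips with 20 to 120 N. Pads are 22 mm wide; open, the fingers measure 114 mm over their backs; the gripper's body (76 mm by 85 mm) begins 54 mm behind the grasp point. The pads swing forward as they close: fully open they stand 13 mm farther back than shut.
Start: joints at [-74.886, 16.404, 90.338, -0, 73.258, -8.594], TCP at [271.433, -618.005, 248.325] pointing down, gripper open.
Joint ranges: [-158.93, 158.93], [-51.34, 127.21], [12.03, 142.37], [-87.48, 267.48], [13.55, 161.25], [-162.69, 162.69]. Speed limits (degrees/s): [159.86, 159.86, 180, 180, 180, 180].

INTERFACE

Orientations are given as a 3x3 rotation matrix whose columns are the frame's x, y, z axes.
In Python, from rig import bot gives the robot as it stands.
- The arm moves only by the tool carry_out, never from a script. Its argument "moves" is a list of rows, each a list of 3 entries, a list of its own where there are three numbers: the closure, from 0 (fully open) to 1 (shut), then the shift along the world's x, y, z in mm, then the turn, a rotation vector about the world's x, y, z in degrees. In form: [[grip, [x, y, z], [rx, ry, rz]], ...]. A call has 1 to 8 rows; each row shifts and turns the pose as measured when the row begins; what a row does not reach is not made up. A row lasts 1/12 s, in which the tool goes at most 41.7 mm and 7.16 degrees, less where a joint would pass 70% of its speed; a pose out of reach is approached as far as the arm can. A call is refused whole if a number of a shift passes 41.7 or a number of a turn 7.16, either way. A call with a gripper value outside its range is refused whole. The fingers move at their own pace and stop on an object; "force" is the grip in N (left out, the last holds). Time passes only in rows, so rows that do not move let the fingers close. It gives the time, the measured TCP pose, the force and the opening at its end, in the units of the state.
- bot.observe(): the state, without advancing time (a new reading comes with each control period).
- bot.capture(name): name is "scene" or "top"; returns the picture (384x512x3 uint8, blue, green, red); there is no depth.
- bot.camera_model(name): a dict with "K" (3x3 intrinsics, pixels), "cam_to_world" (4x4, takes a point from camera to world coordinates). Camera axes: x right, y up, looking along -z (the intrinsics and any distortion apply to the point x, -y, -z); pixel columns grow to the right and rows downward; lengths in mm; the calibration is good to about 2 mm. A picture is of the moment at which its call begins. camera_model takes no time and is no camera call.
- bot.sign_off(): hands the job in, once; it reports no verdict.
The state is a dict: "t": time; "joints": joint angles; "joint_velocities": joint speeds; "joint_efforts": joint torques, N m; "tcp_pos": TCP position; "ee_rot": TCP orientation; "ft_force": force on the tool from outside, world axes, zero at the start; "wrist_torque": the same for the moment, N m; "width": finger opening in mm.
Only numpy, scipy, OpenCV 4.12 (cv2) and the standard library are available. Lean on these libraries where they do the work, as an engineer would, in place of code of your own. Each camera call takes 0.05 s, during which the arm holds its last target.

TASK

Set the four loose board parts (relay, heat sink, capacitor, transformer) upright on the parts strip in order of height, one centred on each cork pad: the lowest part on the pad next to the dark stop block, then rising, so that the tallest is on the pad farthest from it. Set each part down rather than dropping it, and leave all four standing free.

Things in the scene. Friction and masses are not known exactly. Their poses are not given: they have to be found in the camera images.
- relay: relay: low oblong black plastic box with a blank pale panel on top, 33 mm (its x) by 21 mm (its y) by 15 mm high, 30 g; origin at the centre of its underside, z up; grip it across its y (21 mm)
- heat_sink: finned heat sink, black, 30 mm (its x) by 40 mm (its y) by 22 mm high, about 50 g; origin at the centre of its underside, z up; grip it across its x (30 mm)
- capacitor: capacitor: upright plain black cylinder, 26 mm across and 35 mm high, about 35 g; origin at the centre of its underside, z up
- transformer: small transformer: dark steel laminated core with a pale winding bulging from two faces, on a steel foot plate 34 mm (its x) by 42 mm (its y); 48 mm high, 200 g; origin at the centre of its underside, z up; the flat core ends are 42 mm apart along its y: grip it across its y, at any height above 5 mm
- pad_1: round cork pad 1 on the parts strip, 58 mm across, 2 mm thick, a mark on which one part is to stand; it does not move. The origin is the centre of its underside (6 mm above the bench), so its top is 2 mm above the origin. The pads 1 to 4 stand in this order in a straight row, 75 mm apart centre to centre; this is the end pad at the strip's +y end. The number does NOT say what goes here: the stop block may stand beyond pad 1 or beyond pad 4
- pad_2: round cork pad 2 on the parts strip, 58 mm across, 2 mm thick, a mark on which one part is to stand; it does not move. The origin is the centre of its underside (6 mm above the bench), so its top is 2 mm above the origin. The pads 1 to 4 stand in this order in a straight row, 75 mm apart centre to centre; this is the second from the strip's +y end. The number does NOT say what goes here: the stop block may stand beyond pad 1 or beyond pad 4
- pad_3: round cork pad 3 on the parts strip, 58 mm across, 2 mm thick, a mark on which one part is to stand; it does not move. The origin is the centre of its underside (6 mm above the bench), so its top is 2 mm above the origin. The pads 1 to 4 stand in this order in a straight row, 75 mm apart centre to centre; this is the third from the strip's +y end. The number does NOT say what goes here: the stop block may stand beyond pad 1 or beyond pad 4
- pad_4: round cork pad 4 on the parts strip, 58 mm across, 2 mm thick, a mark on which one part is to stand; it does not move. The origin is the centre of its underside (6 mm above the bench), so its top is 2 mm above the origin. The pads 1 to 4 stand in this order in a straight row, 75 mm apart centre to centre; this is the end pad at the strip's -y end. The number does NOT say what goes here: the stop block may stand beyond pad 1 or beyond pad 4
- stop_block: stop block: dark steel block fixed across one end of the strip, 18 mm along the strip, 60 mm across it, 24 mm high (its top 30 mm above the bench), with two bright screw heads on top; its origin, the centre of its underside, lies 50 mm beyond the centre of the nearest pad, which is pad 1 or pad 4. It shows which end of the row is the low end. It does not move
- parts_strip: parts strip: bare aluminium bar lying on the bench, 68 mm wide (its x), 360 mm long (its y), 6 mm thick, carrying the row of four cork pads along its y. The stop block stands at one end, a low bare aluminium end plate (18 x 60 mm, 4 mm high) at the other. Origin at the centre of its underside, on the bench; it does not move
Mind the look-alikes: they are no part of the job. What is shaped like the capacitor but purple is not meant.

How it is judged (in metres and radians):
At the end, for the whole second after the job is handed in: Counted from the stop block, the relay, heat sink, capacitor and transformer stand upright (within 0.12 rad) and at rest on the four cork pads, each part's centre within 12 mm of its pad's centre, all released (((horizontal distance between stop_block and pad_1 below 0.1 m and horizontal distance between relay and pad_1 below 0.012 m and z of relay in the frame of pad_1 between -0.001 and 0.006 m and angle between each of relay, heat_sink, capacitor, transformer's own z axis and vertical below 0.12 rad and linear speed of each of relay, heat_sink, capacitor, transformer below 0.02 m/s and horizontal distance between heat_sink and pad_2 below 0.012 m and z of heat_sink in the frame of pad_2 between -0.001 and 0.006 m and horizontal distance between capacitor and pad_3 below 0.012 m and z of capacitor in the frame of pad_3 between -0.001 and 0.006 m and horizontal distance between transformer and pad_4 below 0.012 m and z of transformer in the frame of pad_4 between -0.001 and 0.006 m) or (horizontal distance between stop_block and pad_4 below 0.1 m and horizontal distance between relay and pad_4 below 0.012 m and z of relay in the frame of pad_4 between -0.001 and 0.006 m and angle between each of relay, heat_sink, capacitor, transformer's own z axis and vertical below 0.12 rad and linear speed of each of relay, heat_sink, capacitor, transformer below 0.02 m/s and horizontal distance between heat_sink and pad_3 below 0.012 m and z of heat_sink in the frame of pad_3 between -0.001 and 0.006 m and horizontal distance between capacitor and pad_2 below 0.012 m and z of capacitor in the frame of pad_2 between -0.001 and 0.006 m and horizontal distance between transformer and pad_1 below 0.012 m and z of transformer in the frame of pad_1 between -0.001 and 0.006 m))); the robot touches nothing.
It fails at once if the relay is dropped (falls freely from more than about 2 cm) (linear speed of relay above 0.6 m/s and contact force between the fingers and relay below 0.01 N).
It fails at once if the heat sink is dropped (falls freely from more than about 2 cm) (linear speed of heat_sink above 0.6 m/s and contact force between the fingers and heat_sink below 0.01 N).
It fails at once if the capacitor is dropped (falls freely from more than about 2 cm) (linear speed of capacitor above 0.6 m/s and contact force between the fingers and capacitor below 0.01 N).
It fails at once if the transformer is dropped (falls freely from more than about 2 cm) (linear speed of transformer above 0.6 m/s and contact force between the fingers and transformer below 0.01 N).
It also fails if it takes over 99 s, if anything falls off the work surface, if the arm or the gripper's body presses on something with over 40 N, if the wrist force passes 120 N, or if a joint passes its speed limit or range.

## Working session

There is one attempt and no reset: what is moved stays moved. The work goes in short steps, Python scripts to look and compute and a tool call to move; the robot and the scene stay as the last step left them, time stands still between calls to the robot, and variables do not carry over. Pictures are saved under pics/ and viewed, and the job is handed in when it is done.

Besides the shell and the picture viewer there is one more tool, called as name(argument=value, ...) on one line, values as JSON. carry_out: Moves the arm, as the interface text tells. Its arguments: {"type":"object","properties":{"moves":{"type":"array","items":{"type":"array"}},"force":{"type":"number"}},"required":["moves"]}

```bash
ls; mkdir -p pics; python3 - <<'E'
from rig import bot
import cv2
s=bot.observe();print(s)
for n in("scene","top"):
    cv2.imwrite(f"pics/{n}0.png",bot.capture(n)); m=bot.camera_model(n);print(n,m)
E
```

```text
pics
{'t': 0.0, 'joints': array([-7.48854079e+01,  1.64549028e+01,  9.04229448e+01, -1.63850519e-04,
        7.32567458e+01, -8.59455088e+00]), 'joint_velocities': array([ 0.04064245,  0.07116386,  0.00201112, -0.08622497, -0.02978955,
        0.03179772]), 'joint_efforts': array([-1.08464075e-03, -4.05986595e+01, -2.92627305e+01, -1.57186714e-04,
        5.83617380e-03,  5.68864166e-06]), 'tcp_pos': array([ 271.27670778, -617.4213902 ,  246.92880454]), 'ee_rot': array([[-6.15170955e-04,  9.15598215e-01,  4.02093931e-01],
       [ 2.26711607e-03,  4.02094251e-01, -9.15595475e-01],
       [-9.99997241e-01,  3.48345872e-04, -2.32312413e-03]]), 'ft_force': array([-0.51727562, -0.11104042, -0.06891436]), 'wrist_torque': array([-0.01517776,  0.03422775,  0.07459203]), 'width': 85.3348357044001}
scene {'K': array([[467.48567719,   0.        , 244.72140269],
       [  0.        , 467.48567719, 186.06328026],
       [  0.        ,   0.        ,   1.        ]]), 'cam_to_world': array([[-8.63983278e-01,  2.28644327e-01, -4.48614162e-01,
        -3.28169290e+01],
       [-5.03169688e-01, -3.58801554e-01,  7.86181728e-01,
         9.93610691e+02],
       [ 1.87925338e-02,  9.04976915e-01,  4.25045438e-01,
         5.44211935e+02],
       [ 0.00000000e+00,  0.00000000e+00,  0.00000000e+00,
         1.00000000e+00]])}
top {'K': array([[358.00772776,   0.        , 257.5989933 ],
       [  0.        , 358.00772776, 193.76447535],
       [  0.        ,   0.        ,   1.        ]]), 'cam_to_world': array([[ 1.75343286e-02,  9.92102913e-01, -1.24194836e-01,
         4.16147755e+02],
       [-9.99374961e-01,  1.35768957e-02, -3.26397721e-02,
         1.63478543e+01],
       [-3.06958326e-02,  1.24689526e-01,  9.91720872e-01,
         9.67719849e+02],
       [ 0.00000000e+00,  0.00000000e+00,  0.00000000e+00,
         1.00000000e+00]])}
```

View pics/scene0.png

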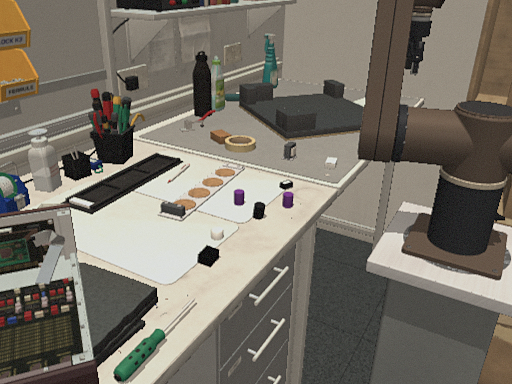

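View pics/top0.png

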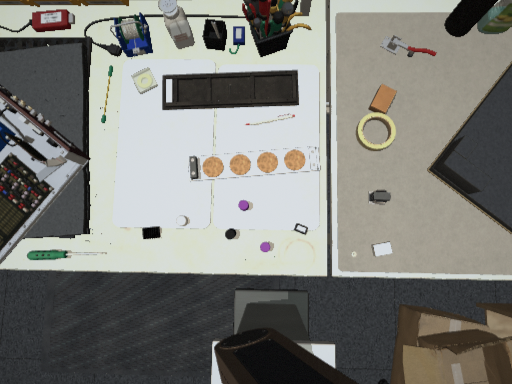

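```bash
python3 - <<'E'
import cv2,numpy as np
t=cv2.imread("pics/top0.png");s=cv2.imread("pics/scene0.png")
c=lambda im,x,y,w,h,k:cv2.resize(im[y:y+h,x:x+w],None,fx=k,fy=k,interpolation=cv2.INTER_CUBIC)
a=c(t,130,185,195,75,4);b=c(t,350,180,60,80,4)
cv2.imwrite("pics/c1.png",a);cv2.imwrite("pics/c2.png",c(s,150,130,200,145,4))
p=c(t,180,140,150,50,4);q=np.zeros((320,800,3),np.uint8);q[:200,:560]=p[:,:560];q[:,560:]=b;cv2.imwrite("pics/c3.png",q)
E
```

```text
(no output)
```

View pics/c1.png

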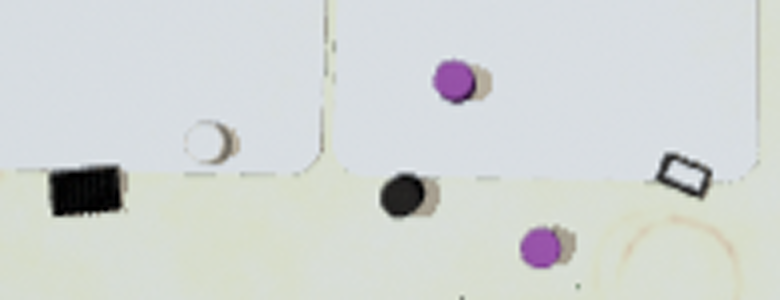

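View pics/c2.png

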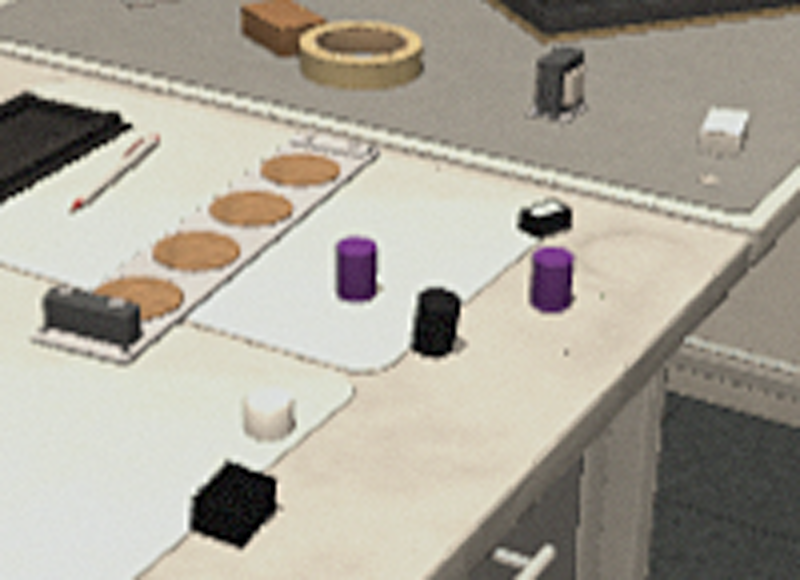

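View pics/c3.png

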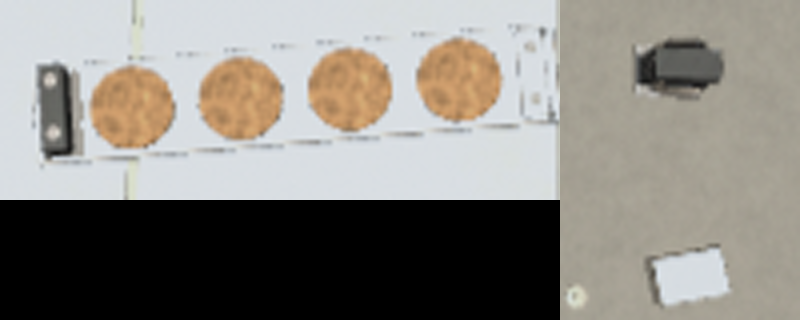

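```bash
cat > h.py <<'E'
import numpy as np,cv2
from scipy.optimize import minimize
from rig import bot
M={n:bot.camera_model(n) for n in("scene","top")}
def proj(n,P):
    m=M[n];T=np.linalg.inv(m["cam_to_world"]);P=np.atleast_2d(P)
    q=P@T[:3,:3].T+T[:3,3];q=q*[1,-1,-1];u=q@m["K"].T
    return u[:,:2]/u[:,2:]
def back(n,uv,z):
    m=M[n];uv=np.atleast_2d(uv);d=np.c_[uv,np.ones(len(uv))]@np.linalg.inv(m["K"]).T*[1,-1,-1]
    R=m["cam_to_world"];d=d@R[:3,:3].T;o=R[:3,3]
    return o+d*((z-o[2])/d[:,2])[:,None]
def box(sx,sy,h,z0=0):
    return np.array([[a*sx/2,b*sy/2,z] for a in(-1,1) for b in(-1,1) for z in(z0,z0+h)])
def cyl(d,h,z0=0):
    t=np.arange(0,2*np.pi,.2);return np.array([[d/2*np.cos(a),d/2*np.sin(a),z] for a in t for z in(z0,z0+h)])
def place(V,x,y,a):
    c,s=np.cos(a),np.sin(a);return V@np.array([[c,-s,0],[s,c,0],[0,0,1]]).T+[x,y,0]
def mask(n,im,cen,r,th,f):
    x,y=int(cen[0])-r,int(cen[1])-r
    c=im[y:y+2*r,x:x+2*r].astype(float)
    g=c.max(2)
    m=np.clip((th[1]-g)/(th[1]-th[0]),0,1)
    return (x,y),m
def sil(n,W,o,shape,S=8):
    p=(proj(n,W)-o+.5)*S
    m=np.zeros((shape[0]*S,shape[1]*S),np.float32)
    cv2.fillConvexPoly(m,cv2.convexHull((p*16).astype(np.int32)),1,shift=4)
    return cv2.resize(m,(shape[1],shape[0]),interpolation=cv2.INTER_AREA)
def fit(V,obs,x0,scale=(5,5,.2)):
    def E(p):
        return sum(((sil(n,place(V,p[0],p[1],p[2]),o,m.shape)-m)**2).sum() for n,o,m in obs)
    best=None
    for da in(-.3,0,.3):
        s=np.array(x0)+[0,0,da]
        sim=np.array([s]+[s+np.eye(3)[i]*scale[i] for i in range(3)])
        r=minimize(E,s,method="Nelder-Mead",options=dict(initial_simplex=sim,xatol=.02,fatol=.01))
        if best is None or r.fun<best.fun:best=r
    return best
E
cat > m.py <<'E'
from h import *
t=cv2.imread("pics/top0.png");s=cv2.imread("pics/scene0.png")
for name,V,ct,cs,r in [("hs",box(30,40,22),(151,233),(208,256),16),("cap",cyl(26,35),(231,234),(259,211),14),("relay",box(33,21,15),(301,229),(286,184),14)]:
    x0=back("top",ct,15)[0]
    res={}
    for use in(("top",),("scene",)):
        obs=[]
        for n in use:
            o,m=mask(n,{"top":t,"scene":s}[n],ct if n=="top" else cs,r,(40,190) if n=="scene" else (40,210),0)
            # fill holes, keep main blob
            b=(m>.3).astype(np.uint8);k,l=cv2.connectedComponents(b);
            cnt,_=cv2.findContours(b,cv2.RETR_EXTERNAL,cv2.CHAIN_APPROX_NONE);c=max(cnt,key=cv2.contourArea)
            f=np.zeros_like(b);cv2.drawContours(f,[c],-1,1,-1);
            hole=cv2.erode(f,np.ones((3,3)));m=np.where(hole>0,np.maximum(m,hole),m)*cv2.dilate(f,np.ones((3,3)))
            obs.append((n,np.array(o),m))
        q=fit(V,obs,[x0[0],x0[1],0]);print(name,use,np.round(q.x[:2],1),round(np.degrees(q.x[2]),1),round(q.fun,2))
hsv=cv2.cvtColor(t,cv2.COLOR_BGR2HSV)
mk=cv2.inRange(hsv,(5,80,100),(20,255,255));mk[:140]=0;mk[185:]=0;mk[:,325:]=0
k,l,st,ce=cv2.connectedComponentsWithStats(mk)
for i in range(1,k):
    if st[i,4]>100:print("pad",ce[i],np.round(back("top",ce[i],8)[0],1))
print("sc pads")
hsv=cv2.cvtColor(s,cv2.COLOR_BGR2HSV);mk=cv2.inRange(hsv,(5,70,100),(20,255,255));mk[:165]=0;mk[215:]=0;mk[:,:165]=0;mk[:,240:]=0
k,l,st,ce=cv2.connectedComponentsWithStats(mk)
for i in range(1,k):
    if st[i,4]>30:print("pad",ce[i],np.round(back("scene",ce[i],8)[0],1))
E
python3 m.py
```

```text
hs ('top',) [428.  332.2] 6.3 2.75
hs ('scene',) [425.5 334.6] 10.1 24.96
cap ('top',) [428.6 117.7] 6.3 4.45
cap ('scene',) [427.3 118.4] 25.0 9.6
relay ('top',) [445.2 -67.9] 68.9 3.21
relay ('scene',) [442.7 -66.2] 28.1 25.92
pad [294.47384615 159.68615385] [631.4 -51.    8. ]
pad [267.02167183 162.00619195] [624.1  23.7   8. ]
pad [239.69470405 164.33956386] [616.8  98.4   8. ]
pad [212.59384615 166.58769231] [609.7 172.6   8. ]
sc pads
pad [224.65       171.94166667] [630.  -49.7   8. ]
pad [212.26618705 181.5971223 ] [622.9  24.8   8. ]
pad [198.67058824 192.28235294] [615.5  99.6   8. ]
pad [185.67142857 203.17857143] [606.8 167.6   8. ]
```

```bash
python3 - <<'E'
from h import *
t=cv2.imread("pics/top0.png");s=cv2.imread("pics/scene0.png")
x0=back("top",(378,197),24)[0];print(x0, back("scene",(290,150),24))
def c(im,x,y,r,k):return cv2.resize(im[y-r:y+r,x-r:x+r],None,fx=k,fy=k,interpolation=cv2.INTER_CUBIC)
q=np.hstack([c(t,379,197,16,12),c(s,290,150,16,12)]);cv2.imwrite("pics/tr.png",q)
E
```

```text
[ 530.09502481 -269.24206585   24.        ] [[ 530.31509369 -276.10221891   24.        ]]
```

View pics/tr.png

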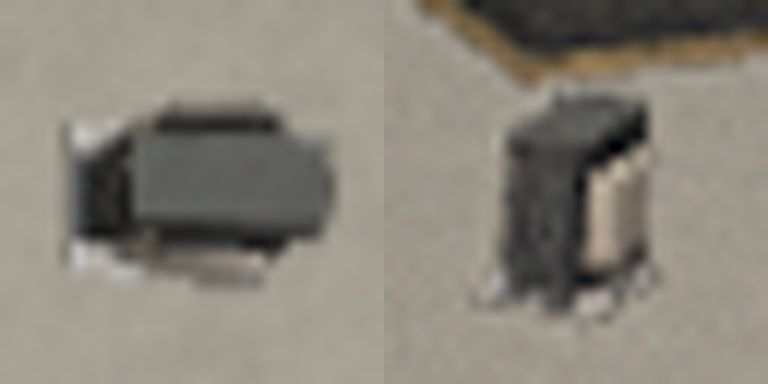

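```bash
python3 - <<'E'
from h import *
f=lambda p,z:np.round(back("top",np.array(p)/12-.5+[363,181],z)[0],1)
print("top c",f((229,180),48),"TL",f((134,130),48),"BL",f((134,226),48),"TR",f((322,136),48),"BR",f((320,235),48))
print("foot L",f((68,125),1),f((72,272),1))
g=lambda p,z:np.round(back("scene",np.array(p)/12-.5+[274,134]-np.array([32,0]),z)[0],1)
print("scene top",g((510,135),48),g((575,150),48),g((645,105),48),g((575,95),48), "foot",g((485,298),1),g((595,315),1),g((650,280),1))
E
```

```text
top c [ 531.2 -271.2   48. ] TL [ 541.7 -251.3   48. ] BL [ 521.  -250.9   48. ] TR [ 540.9 -291.1   48. ] BR [ 519.7 -290.    48. ]
foot L [ 549.  -250.3    1. ] [ 515.8 -250.5    1. ]
scene top [ 539.6 -249.    48. ] [ 520.7 -248.1   48. ] [ 519.8 -289.    48. ] [ 538.6 -286.    48. ] foot [ 545.  -251.1    1. ] [ 515.6 -255.9    1. ] [ 513.9 -286.5    1. ]
```

carry_out(moves=[[0,[21,29,-10],[0,0,-3]],[0,[21,29,-10],[0,0,-3]],[0,[21,29,-10],[0,0,-3]],[0,[21,29,-10],[0,0,-3]],[0,[21,29,-10],[0,0,-3]],[0,[21,29,-10],[0,0,-3]],[0,[21,29,-10],[0,0,-3]],[0,[21,29,-10],[0,0,-3]]], force=40)

```text
t: 0.77
tcp_pos: [438.1, -381.0, 162.5]
ee_rot: [[-0.003, 0.999, -0.038], [-0.0, -0.038, -0.999], [-1.0, -0.003, 0.0]]
ft_force: [0.0, -0.4, -0.7]
width: 85.2
```

carry_out(moves=[[0,[23,27,-15],[0,0,1]],[0,[23,27,-15],[0,0,0]],[0,[23,27,-15],[0,0,0]],[0,[23,27,-15],[0,0,0]],[0,[0,0,0],[0,0,0]]])

```text
t: 1.18
tcp_pos: [533.6, -259.9, 96.0]
ee_rot: [[-0.007, 1.0, -0.018], [0.005, -0.018, -1.0], [-1.0, -0.008, -0.005]]
ft_force: [-0.9, -0.2, -0.6]
width: 85.7
```

carry_out(moves=[[0,[-1,-8,0],[0,0,0]],[0,[0,0,0],[0,0,0]]])

```text
t: 1.35
tcp_pos: [532.5, -265.7, 93.9]
ee_rot: [[-0.011, 1.0, -0.012], [0.007, -0.012, -1.0], [-1.0, -0.011, -0.007]]
ft_force: [0.4, -0.0, -0.3]
width: 85.3
```

```bash
python3 - <<'E'
from h import *
s=bot.observe();print(s['t'],s['tcp_pos'])
t=bot.capture("top");sc=bot.capture("scene")
print(proj("top",s['tcp_pos']),proj("scene",s['tcp_pos']))
def c(im,x,y,r,k):return cv2.resize(im[y-r:y+r,x-r:x+r],None,fx=k,fy=k,interpolation=cv2.INTER_CUBIC)
cv2.imwrite("pics/tr1.png",np.hstack([c(t,379,197,32,6),c(sc,290,145,32,6)]))
E
```

```text
1.35 [ 532.51359186 -265.68067257   93.8815509 ]
[[385.18817097 192.67247489]] [[289.26537624 129.52530311]]
```

View pics/tr1.png

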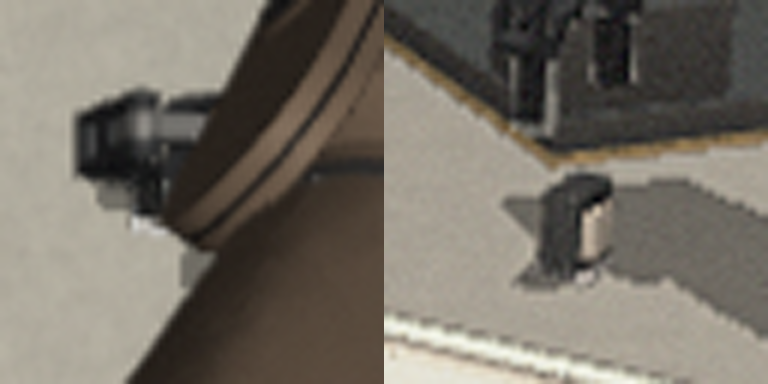

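carry_out(moves=[[0,[-1,-4,-20],[-0.4,-0.6,0]],[0,[0,0,-20],[0,0,0]],[0,[0,0,-15],[0,0,0]],[0,[0,0,-8],[0,0,0]],[0,[0,0,0],[0,0,0]]])

```text
t: 1.87
tcp_pos: [531.1, -279.5, 35.6]
ee_rot: [[0.01, 1.0, -0.025], [-0.009, -0.025, -1.0], [-1.0, 0.011, 0.008]]
ft_force: [-0.1, -0.5, -0.7]
width: 85.4
```

carry_out(moves=[[0,[0,7,-4],[0.3,0.4,0.5]],[0,[0,0,0],[0,0,0]],[0,[0,0,0],[0,0,0]]])

```text
t: 2.12
tcp_pos: [531.2, -274.6, 33.6]
ee_rot: [[0.005, 1.0, -0.019], [-0.005, -0.019, -1.0], [-1.0, 0.005, 0.005]]
ft_force: [0.2, -0.1, 0.4]
width: 85.6
```

carry_out(moves=[[0,[0,5,-6],[0,0,0.5]],[0,[0,0,0],[0,0,0]],[0.5,[0,0,0],[0,0,0]],[0.7,[0,0,0],[0,0,0]],[0.7,[0,0,0],[0,0,0]],[0.7,[0,0,0],[0,0,0]]], force=50)

```text
t: 2.62
tcp_pos: [533.4, -270.0, 30.6]
ee_rot: [[0.01, 1.0, -0.008], [-0.009, -0.008, -1.0], [-1.0, 0.01, 0.009]]
ft_force: [0.6, 0.8, -0.7]
width: 41.5
```

carry_out(moves=[[0.7,[0,0,5],[0,0,0]],[0.7,[0,0,15],[0,0,0]],[0.7,[0,0,30],[0,0,0]],[0.7,[0,0,30],[0,0,0]],[0.7,[0,0,15],[0,0,0]],[0.7,[0,0,0],[0,0,0]]])

```text
t: 3.12
tcp_pos: [529.0, -266.7, 124.7]
ee_rot: [[-0.0, 1.0, -0.008], [-0.001, -0.008, -1.0], [-1.0, -0.0, 0.001]]
ft_force: [-0.0, -0.7, -1.6]
width: 41.5
```

```bash
cat > look.py <<'E'
import sys
from h import *
n=sys.argv[1];name=sys.argv[2];x,y,w,hh,k=map(int,sys.argv[3:8])
s=bot.observe();print(round(s['t'],2),np.round(s['tcp_pos'],1),np.round(s['ee_rot'],3).tolist(),round(s['width'],1),np.round(s['ft_force'],1))
im=bot.capture(n);cv2.imwrite(f"pics/{name}_raw.png",im)
cv2.imwrite(f"pics/{name}.png",cv2.resize(im[y:y+hh,x:x+w],None,fx=k,fy=k,interpolation=cv2.INTER_CUBIC))
E
python3 look.py scene l1 230 90 110 90 6
```

```text
3.12 [ 529.  -266.7  124.7] [[-0.0, 1.0, -0.008], [-0.001, -0.008, -1.0], [-1.0, -0.0, 0.001]] 41.5 [-0.  -0.7 -1.6]
```

View pics/l1.png

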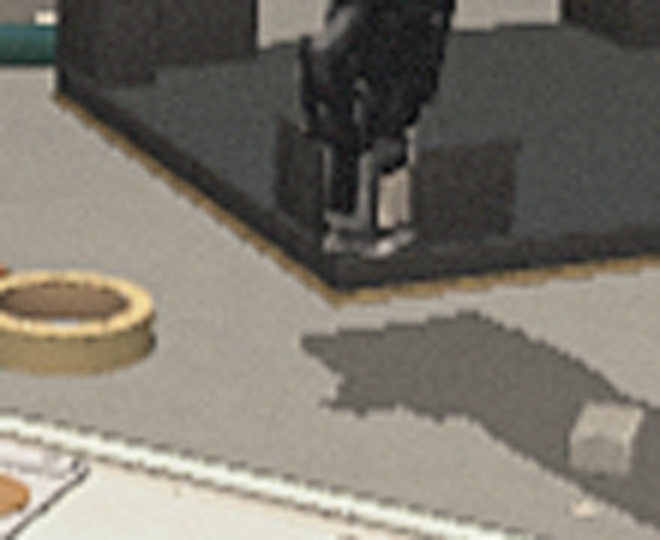

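carry_out(moves=[[0.7,[7,15,0],[0,0,6.5]],[0.7,[7,15,0],[0,0,6.5]],[0.7,[7,15,0],[0,0,6.5]],[0.7,[7,15,0],[0,0,6.5]],[0.7,[7,15,0],[0,0,6.5]],[0.7,[7,15,0],[0,0,6.5]],[0.7,[7,15,0],[0,0,6.5]],[0.7,[7,15,0],[0,0,6.5]]])

```text
t: 3.83
tcp_pos: [577.0, -140.8, 107.6]
ee_rot: [[-0.024, 0.594, 0.804], [0.002, 0.804, -0.594], [-1.0, -0.012, -0.02]]
ft_force: [-0.6, 0.6, -1.5]
width: 41.7
```

carry_out(moves=[[0.7,[8,13,0],[0,-0.7,6]],[0.7,[8,13,0],[0,-0.5,6]],[0.7,[8,13,0],[0,0,6]],[0.7,[8,13,0],[0,0,6]],[0.7,[8,13,0],[0,0,6]],[0.7,[6,10,0],[0,0,6]],[0.7,[3,5,0],[0,0,3]],[0.7,[0,0,0],[0,0,0]]])

```text
t: 4.5
tcp_pos: [617.2, -49.6, 86.6]
ee_rot: [[-0.034, -0.086, 0.996], [0.001, 0.996, 0.086], [-0.999, 0.004, -0.033]]
ft_force: [-0.2, -0.1, -1.9]
width: 41.2
```

carry_out(moves=[[0.7,[8,0,0],[0,-1.2,0]],[0.7,[6,0,0],[0,-0.6,0]],[0.7,[0,0,0],[0,0,0]],[0.7,[0,0,0],[0,0,0]]])

```text
t: 4.83
tcp_pos: [629.2, -49.7, 81.1]
ee_rot: [[-0.008, -0.081, 0.997], [0.003, 0.997, 0.082], [-1.0, 0.004, -0.008]]
ft_force: [-0.2, -0.3, -2.6]
width: 41.4
```

carry_out(moves=[[0.7,[2,1,-14],[0,-0.3,0]],[0.7,[0,0,-12],[0,0,0]],[0.7,[0,0,-5],[0,0,0]],[0.7,[0,0,0],[0,0,0]],[0.7,[0,0,0],[0,0,0]]])

```text
t: 5.25
tcp_pos: [631.0, -51.0, 48.9]
ee_rot: [[-0.002, -0.077, 0.997], [0.003, 0.997, 0.077], [-1.0, 0.003, -0.002]]
ft_force: [-0.9, 0.0, -2.2]
width: 41.3
```

carry_out(moves=[[0.7,[0,2,-5],[0,0,0]],[0.7,[0,0,-2],[0,0,0]],[0.7,[0,0,0],[0,0,0]]])

```text
t: 5.5
tcp_pos: [631.5, -49.2, 42.3]
ee_rot: [[-0.001, -0.076, 0.997], [0.002, 0.997, 0.076], [-1.0, 0.002, -0.001]]
ft_force: [0.5, -0.5, -2.5]
width: 41.2
```

```bash
python3 look.py scene l2 170 130 100 80 7
```

```text
5.5 [631.5 -49.2  42.3] [[-0.001, -0.076, 0.997], [0.002, 0.997, 0.076], [-1.0, 0.002, -0.001]] 41.2 [ 0.5 -0.5 -2.5]
```

View pics/l2.png

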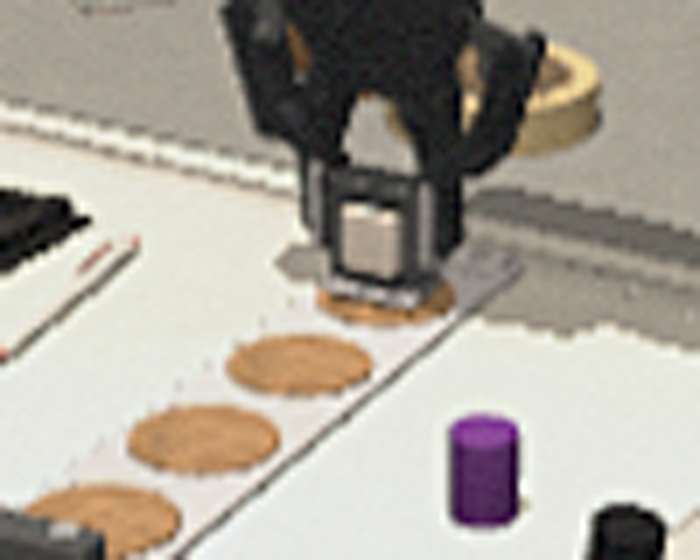

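Held upright just above pad 4 and centred. Lowering in small steps.

carry_out(moves=[[0.7,[0,0,-2],[0,0,0]],[0.7,[0,0,-1],[0,0,0]],[0.7,[0,0,-1],[0,0,0]],[0.7,[0,0,0],[0,0,0]]])

```text
t: 5.88
tcp_pos: [632.2, -49.1, 39.2]
ee_rot: [[0.001, -0.077, 0.997], [0.002, 0.997, 0.077], [-1.0, 0.002, 0.001]]
ft_force: [0.5, -0.0, -1.7]
width: 41.4
```

carry_out(moves=[[0.7,[0,0,-1.5],[0,0,0]],[0.7,[0,0,-1],[0,0,0]],[0.7,[0,0,0],[0,0,0]]])

```text
t: 6.13
tcp_pos: [633.0, -49.3, 38.8]
ee_rot: [[0.002, -0.077, 0.997], [0.002, 0.997, 0.077], [-1.0, 0.001, 0.002]]
ft_force: [0.3, 0.1, -1.5]
width: 41.6
```

carry_out(moves=[[0.7,[-1,0,-2],[0,0,0]],[0.7,[0,0,-2],[0,0,0]],[0.7,[0,0,0],[0,0,0]]])

```text
t: 6.38
tcp_pos: [633.7, -49.6, 39.0]
ee_rot: [[0.004, -0.077, 0.997], [0.001, 0.997, 0.077], [-1.0, 0.001, 0.004]]
ft_force: [0.4, -0.2, -2.5]
width: 41.4
```

carry_out(moves=[[0.7,[-2,0,-3],[0,0,0]],[0.7,[0,0,-3],[0,0,0]]])

```text
t: 6.55
tcp_pos: [633.9, -50.0, 38.3]
ee_rot: [[0.007, -0.077, 0.997], [0.001, 0.997, 0.077], [-1.0, 0.0, 0.007]]
ft_force: [-12.7, 2.2, 21.2]
width: 41.7
```

carry_out(moves=[[0.7,[0,0,1],[0,0,0]],[0.35,[0,0,0],[0,0,0]],[0.3,[0,0,0],[0,0,0]],[0.2,[0,0,0],[0,0,0]]])

```text
t: 6.88
tcp_pos: [634.9, -50.3, 40.2]
ee_rot: [[0.011, -0.077, 0.997], [-0.0, 0.997, 0.077], [-1.0, -0.001, 0.011]]
ft_force: [-0.1, -0.8, -0.3]
width: 68.0
```

carry_out(moves=[[0.2,[-1,0,15],[0,0,0]],[0.2,[-1,0,25],[0,0.4,0]],[0.1,[0,0,35],[0,0,0]],[0,[-10,0,25],[0,0,-3]],[0,[-30,-2,5],[0,0,-4]],[0,[-36,-2,0],[0,0,-4]],[0,[-36,-2,0],[0,0,-4]],[0,[-30,-2,0],[0,0,-4]]])

```text
t: 7.55
tcp_pos: [490.5, -59.2, 154.3]
ee_rot: [[0.012, 0.264, 0.965], [-0.003, 0.965, -0.264], [-1.0, 0.001, 0.013]]
ft_force: [0.3, 1.0, 0.2]
width: 85.1
```

```bash
python3 look.py scene l3 170 130 140 80 5
```

```text
7.55 [490.5 -59.2 154.3] [[0.012, 0.264, 0.965], [-0.003, 0.965, -0.264], [-1.0, 0.001, 0.013]] 85.1 [0.3 1.  0.2]
```

View pics/l3.png

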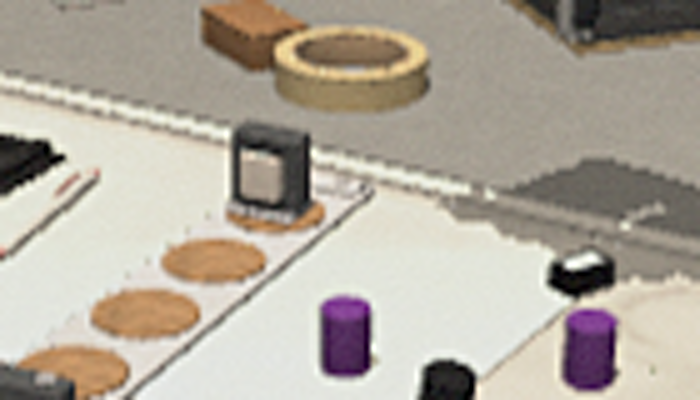

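carry_out(moves=[[0,[-16,-3,-20],[0,0.4,-3]],[0,[-15,-3,-25],[0,0,-2]],[0,[-12,-3,-25],[0,0,0]],[0,[-3,0,-15],[0,0,0]],[0,[0,0,0],[0,0,0]],[0,[0,0,0],[0,0,0]]])

```text
t: 8.1
tcp_pos: [435.9, -67.8, 71.3]
ee_rot: [[0.009, 0.355, 0.935], [-0.006, 0.935, -0.355], [-1.0, -0.002, 0.011]]
ft_force: [0.7, -0.8, 0.1]
width: 85.2
```

carry_out(moves=[[0,[8,0,-15],[0,0.5,0]],[0,[0,0,-15],[0,0,0]],[0,[0,0,-10],[0,0,0]],[0,[0,0,-5],[0,0,0]],[0,[0,0,0],[0,0,0]],[0,[0,0,0],[0,0,0]]])

```text
t: 8.6
tcp_pos: [451.9, -69.9, 32.7]
ee_rot: [[0.014, 0.353, 0.935], [-0.011, 0.936, -0.353], [-1.0, -0.006, 0.017]]
ft_force: [0.1, -0.1, 0.1]
width: 85.4
```

```bash
python3 look.py scene l4 230 130 120 90 6
```

```text
8.6 [451.9 -69.9  32.7] [[0.014, 0.353, 0.935], [-0.011, 0.936, -0.353], [-1.0, -0.006, 0.017]] 85.4 [ 0.1 -0.1  0.1]
```

View pics/l4.png

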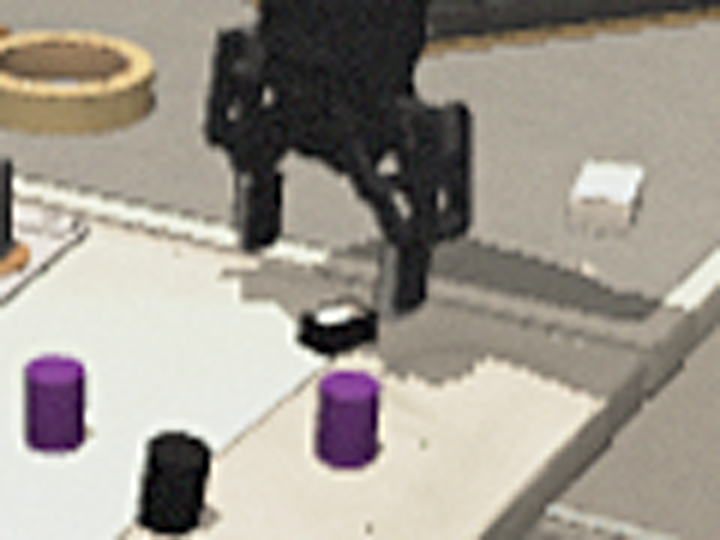

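carry_out(moves=[[0,[-4,2,-5],[0,0.5,0]],[0,[-3,0,-5],[0,0,0]],[0,[0,0,-2],[0,0,0]],[0,[0,0,0],[0,0,0]],[0,[0,0,0],[0,0,0]]])

```text
t: 9.07
tcp_pos: [445.3, -68.1, 21.7]
ee_rot: [[0.008, 0.353, 0.936], [-0.013, 0.936, -0.353], [-1.0, -0.009, 0.012]]
ft_force: [0.1, -0.5, -0.6]
width: 85.4
```

carry_out(moves=[[0,[0,0,-2],[0.6,0.4,0]],[0.3,[0,0,0],[0,0,0]],[0.6,[0,0,0],[0,0,0]],[0.9,[0,0,0],[0,0,0]],[0.9,[0,0,0],[0,0,0]],[0.9,[0,0,0],[0,0,0]],[0.9,[0,0,0],[0,0,0]]], force=30)

```text
t: 9.65
tcp_pos: [445.8, -68.4, 19.9]
ee_rot: [[0.001, 0.353, 0.936], [-0.002, 0.936, -0.353], [-1.0, -0.001, 0.002]]
ft_force: [-0.0, 0.3, -0.5]
width: 19.3
```

carry_out(moves=[[0.9,[0,0,5],[0,0,0]],[0.9,[0,0,15],[0,0,0]],[0.9,[0,0,30],[0,0,0]],[0.9,[5,8,30],[0,0,2]],[0.9,[10,15,20],[0,0,4]],[0.9,[14,20,5],[0,0,4]],[0.9,[16,24,0],[0,0,4]],[0.9,[16,24,0],[0,0,4]]])

```text
t: 10.32
tcp_pos: [504.6, 23.9, 131.8]
ee_rot: [[-0.001, 0.042, 0.999], [-0.004, 0.999, -0.042], [-1.0, -0.004, -0.001]]
ft_force: [0.7, -0.4, -0.3]
width: 18.8
```

```bash
python3 look.py scene l5 150 100 180 110 4
```

```text
10.32 [504.6  23.9 131.8] [[-0.001, 0.042, 0.999], [-0.004, 0.999, -0.042], [-1.0, -0.004, -0.001]] 18.8 [ 0.7 -0.4 -0.3]
```

View pics/l5.png

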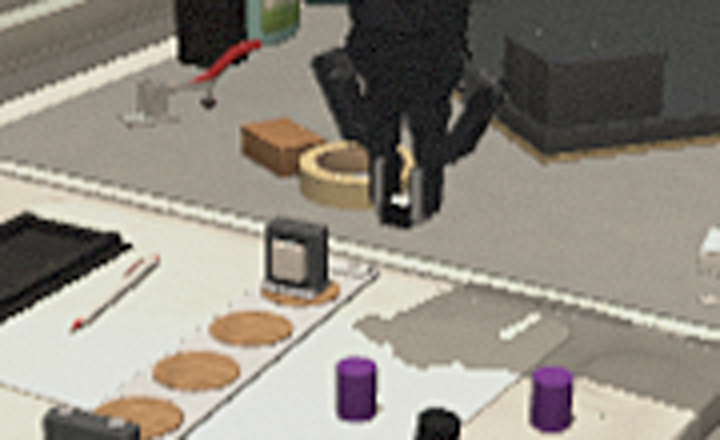

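carry_out(moves=[[0.9,[19,27,0],[0,0,4]],[0.9,[19,27,0],[0,0,2]],[0.9,[19,27,0],[0,0,0]],[0.9,[15,21,-10],[0,0,0]],[0.9,[8,10,-10],[0,0,0]],[0.9,[3,5,-10],[0,0,0]],[0.9,[0,0,0],[0,0,0]],[0.9,[0,0,0],[0,0,0]]])

```text
t: 11.03
tcp_pos: [593.9, 152.7, 103.9]
ee_rot: [[0.006, -0.077, 0.997], [-0.001, 0.997, 0.077], [-1.0, -0.002, 0.006]]
ft_force: [0.7, -0.8, 0.6]
width: 18.8
```

carry_out(moves=[[0.9,[10,12,-12],[0,0.2,0]],[0.9,[5,8,-15],[0,0,0]],[0.9,[0,0,-15],[0,0,0]],[0.9,[0,0,-10],[0,0,0]],[0.9,[0,0,0],[0,0,0]],[0.9,[0,0,0],[0,0,0]]])

```text
t: 11.53
tcp_pos: [607.6, 167.8, 52.9]
ee_rot: [[0.002, -0.072, 0.997], [-0.003, 0.997, 0.072], [-1.0, -0.003, 0.002]]
ft_force: [0.5, 0.6, 0.2]
width: 19.0
```

carry_out(moves=[[0.9,[2,5,-10],[0,0,0]],[0.9,[0,0,-6],[0,0,0]],[0.9,[0,0,-3],[0,0,0]],[0.9,[0,0,0],[0,0,0]],[0.9,[0,0,0],[0,0,0]]])

```text
t: 11.95
tcp_pos: [610.7, 171.9, 35.0]
ee_rot: [[0.006, -0.07, 0.998], [-0.003, 0.998, 0.07], [-1.0, -0.003, 0.005]]
ft_force: [0.2, -0.1, 0.8]
width: 18.9
```

```bash
python3 look.py scene l6 145 150 100 75 7
```

```text
11.95 [610.7 171.9  35. ] [[0.006, -0.07, 0.998], [-0.003, 0.998, 0.07], [-1.0, -0.003, 0.005]] 18.9 [ 0.2 -0.1  0.8]
```

View pics/l6.png

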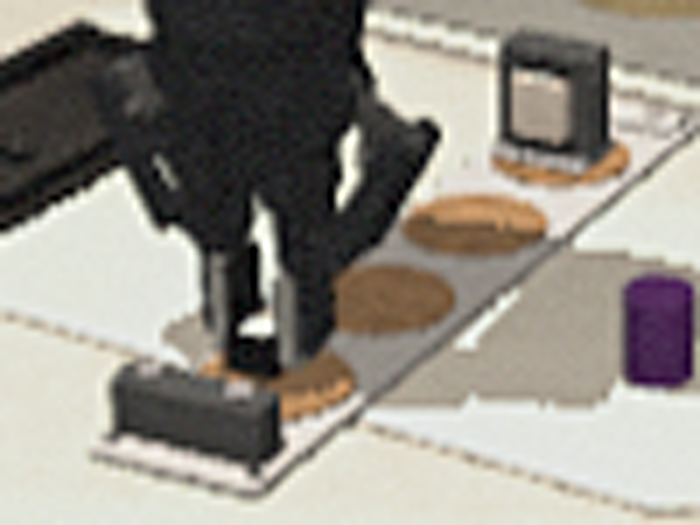

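```bash
python3 - <<'E'
from h import *
o=np.array([145,150])
for P in([609.5,173,8],[610.7,171.9,8+7],[610.7,171.9,8+22]):print(P,(proj("scene",P)[0]-o+.5)*7)
a=np.arange(0,6.3,.1)
im=cv2.imread("pics/l6.png")
for c,col in(((609.5,173),(0,255,0)),((607.8,174),(255,0,0))):
    p=(proj("scene",np.c_[c[0]+29*np.cos(a),c[1]+29*np.sin(a),8+0*a])-o+.5)*7
    cv2.polylines(im,[p.astype(np.int32)],True,col,1)
W=place(box(33,21,15,15),610.7,171.9,np.radians(94.2));p=(proj("scene",W)-o+.5)*7
cv2.polylines(im,[cv2.convexHull(p.astype(np.int32))],True,(0,0,255),1)
cv2.imwrite("pics/l6b.png",im)
E
```

```text
[609.5, 173, 8] [272.85942174 379.82832515]
[610.7, 171.9, 15] [271.28563598 360.23199111]
[610.7, 171.9, 30] [269.70683825 322.29044326]
```

View pics/l6b.png

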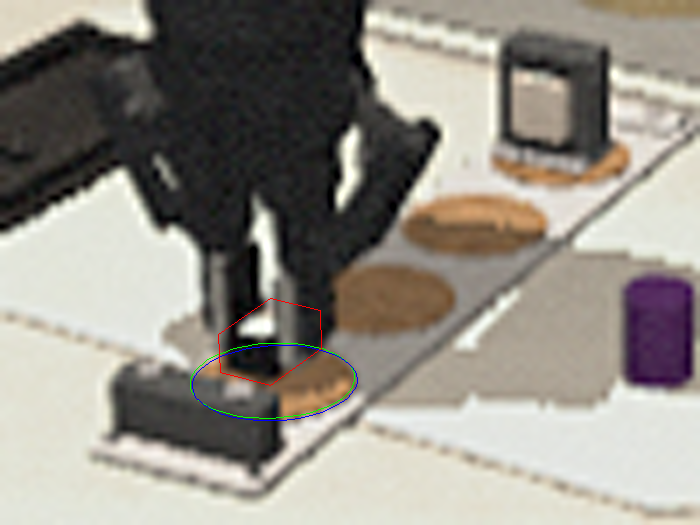

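carry_out(moves=[[0.9,[-2,1,-3],[0,0.2,0]],[0.9,[0,0,-2],[0,0,0]],[0.9,[0,0,-2],[0,0,0]],[0.9,[0,0,-1],[0,0,0]],[0.9,[0,0,0],[0,0,0]]])

```text
t: 12.42
tcp_pos: [609.3, 173.3, 27.5]
ee_rot: [[0.004, -0.07, 0.998], [-0.002, 0.998, 0.07], [-1.0, -0.003, 0.004]]
ft_force: [-0.6, 0.5, 0.5]
width: 19.2
```

carry_out(moves=[[0.9,[0,0,-2],[0,0,0]],[0.9,[0,0,-2],[0,0,0]]])

```text
t: 12.58
tcp_pos: [609.5, 173.3, 27.4]
ee_rot: [[0.001, -0.07, 0.998], [-0.003, 0.998, 0.07], [-1.0, -0.003, 0.0]]
ft_force: [-5.5, -1.0, 9.6]
width: 19.0
```

Contact. Release and rise, then head to the capacitor.

carry_out(moves=[[0.9,[0,0,1],[0,0,0]],[0.5,[0,0,0],[0,0,0]],[0.5,[0,0,0],[0,0,0]],[0.4,[0,0,3],[0,0,0]],[0.4,[0,0,20],[0,0,0]],[0.3,[0,0,35],[0,0,0]],[0.1,[-5,0,35],[0,0,0]],[0,[-25,-5,15],[0,0,0]]])

```text
t: 13.25
tcp_pos: [577.8, 167.6, 134.5]
ee_rot: [[-0.008, -0.07, 0.998], [-0.004, 0.998, 0.07], [-1.0, -0.004, -0.008]]
ft_force: [0.5, 0.8, 0.8]
width: 81.6
```

```bash
python3 look.py scene l7 145 150 130 75 6
```

```text
13.25 [577.8 167.6 134.5] [[-0.008, -0.07, 0.998], [-0.004, 0.998, 0.07], [-1.0, -0.004, -0.008]] 81.6 [0.5 0.8 0.8]
```

View pics/l7.png

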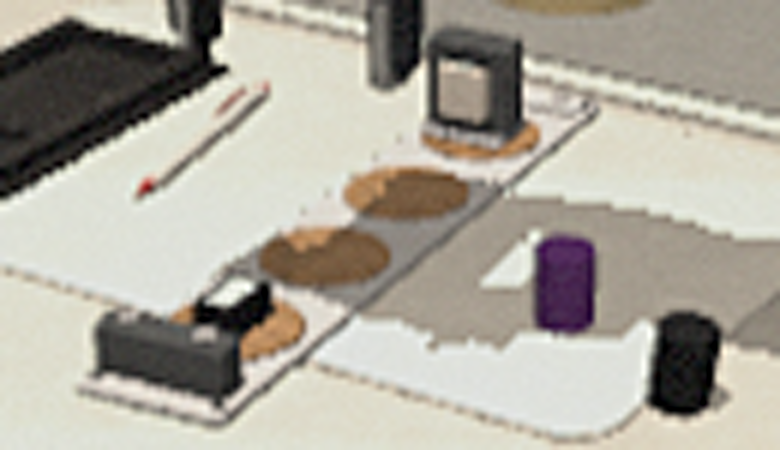

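carry_out(moves=[[0,[-28,-9,0],[0,0,0]],[0,[-32,-11,0],[0,0,0]],[0,[-32,-11,0],[0,0,0]],[0,[-25,-8,-10],[0,0,0]],[0,[-10,-4,-15],[0,0,0]],[0,[-5,0,-10],[0,0,0]],[0,[0,0,0],[0,0,0]],[0,[0,0,0],[0,0,0]]])

```text
t: 13.97
tcp_pos: [434.6, 123.2, 99.4]
ee_rot: [[-0.008, -0.071, 0.997], [-0.004, 0.997, 0.071], [-1.0, -0.004, -0.009]]
ft_force: [0.2, -0.1, 0.1]
width: 85.4
```

carry_out(moves=[[0,[-3,-2,-20],[0.2,-0.4,0]],[0,[-3,-2,-20],[0,0,0]],[0,[0,0,-15],[0,0,0]],[0,[0,0,-8],[0,0,0]],[0,[0,0,0],[0,0,0]],[0,[0,0,0],[0,0,0]]])

```text
t: 14.47
tcp_pos: [437.9, 120.5, 38.8]
ee_rot: [[0.011, -0.072, 0.997], [0.0, 0.997, 0.072], [-1.0, -0.001, 0.011]]
ft_force: [-0.1, -0.2, -1.0]
width: 85.1
```

```bash
python3 look.py scene l8 205 150 120 90 6
```

```text
14.47 [437.9 120.5  38.8] [[0.011, -0.072, 0.997], [0.0, 0.997, 0.072], [-1.0, -0.001, 0.011]] 85.1 [-0.1 -0.2 -1. ]
```

View pics/l8.png

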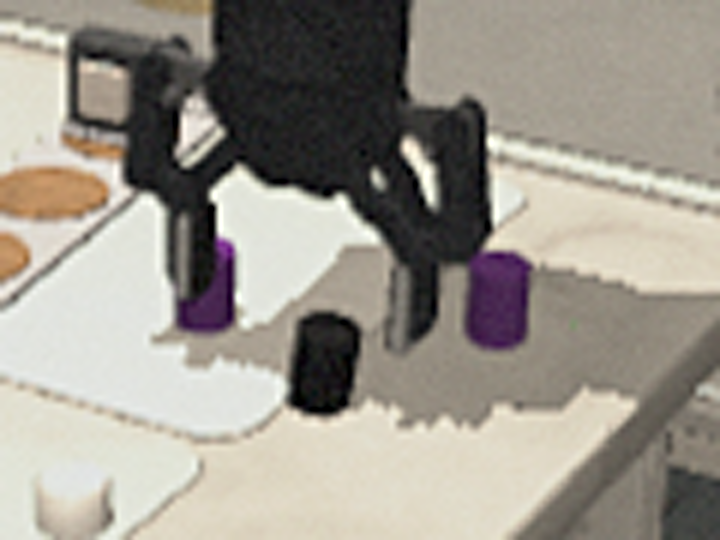

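carry_out(moves=[[0,[-5,-2,-4],[0,0.4,0]],[0,[-4,0,-5],[0,0,0]],[0,[0,0,-3],[0,0,0]],[0,[0,0,0],[0,0,0]],[0,[0,0,0],[0,0,0]]])

```text
t: 14.93
tcp_pos: [431.1, 118.6, 29.0]
ee_rot: [[0.01, -0.072, 0.997], [0.001, 0.997, 0.072], [-1.0, -0.0, 0.01]]
ft_force: [0.2, -0.4, -0.3]
width: 85.2
```

carry_out(moves=[[0,[-3,-1,-5],[0,0.4,0]],[0,[0,0,0],[0,0,0]],[0.4,[0,0,0],[0,0,0]],[0.6,[0,0,0],[0,0,0]],[0.85,[0,0,0],[0,0,0]],[0.85,[0,0,0],[0,0,0]],[0.85,[0,0,0],[0,0,0]]], force=35)

```text
t: 15.52
tcp_pos: [428.3, 117.6, 24.1]
ee_rot: [[0.004, -0.072, 0.997], [0.001, 0.997, 0.072], [-1.0, 0.0, 0.004]]
ft_force: [-0.4, 0.9, 13.0]
width: 25.6
```

carry_out(moves=[[0.85,[0,0,4],[0,0,0]],[0.85,[0,0,10],[0,0,0]],[0.85,[0,0,25],[0,0,0]],[0.85,[0,0,30],[0,0,0]],[0.85,[5,-3,25],[0,0,0]],[0.85,[10,-5,5],[0,0,0]],[0.85,[20,-10,0],[0,0,0]],[0.85,[30,-14,0],[0,0,0]]])

```text
t: 16.18
tcp_pos: [488.9, 86.4, 129.4]
ee_rot: [[-0.002, -0.077, 0.997], [0.001, 0.997, 0.077], [-1.0, 0.001, -0.002]]
ft_force: [-0.6, 0.7, -0.2]
width: 25.3
```

```bash
python3 look.py scene l9 170 110 150 100 5
```

```text
16.18 [488.9  86.4 129.4] [[-0.002, -0.077, 0.997], [0.001, 0.997, 0.077], [-1.0, 0.001, -0.002]] 25.3 [-0.6  0.7 -0.2]
```

View pics/l9.png

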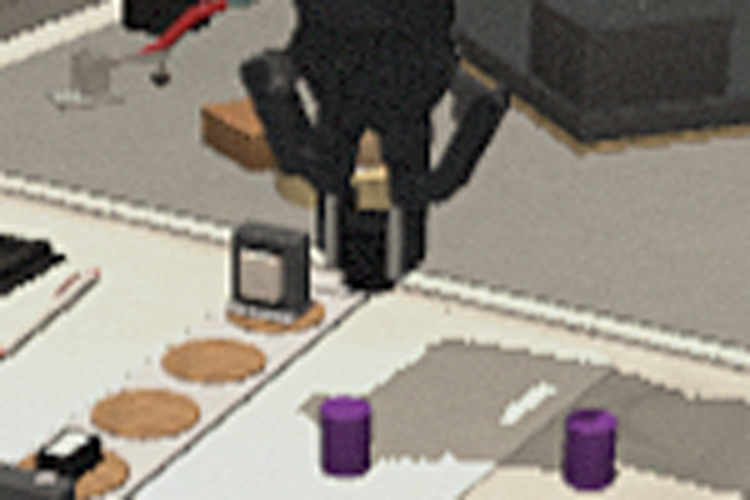

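carry_out(moves=[[0.85,[32,-15,0],[0,0,0]],[0.85,[34,-16,0],[0,0,0]],[0.85,[26,-12,0],[0,0,0]],[0.85,[12,-6,-10],[0,0,0]],[0.85,[4,-2,-15],[0,0,0]],[0.85,[0,0,-10],[0,0,0]],[0.85,[0,0,0],[0,0,0]],[0.85,[0,0,0],[0,0,0]]])

```text
t: 16.9
tcp_pos: [608.3, 26.0, 88.9]
ee_rot: [[0.001, -0.07, 0.998], [-0.001, 0.998, 0.07], [-1.0, -0.001, 0.001]]
ft_force: [-0.4, -0.1, -0.1]
width: 25.1
```

carry_out(moves=[[0.85,[9,-1,-15],[0,0,0]],[0.85,[6,-1,-15],[0,0,0]],[0.85,[0,0,-10],[0,0,0]],[0.85,[0,0,-4],[0,0,0]],[0.85,[0,0,0],[0,0,0]],[0.85,[0,0,0],[0,0,0]]])

```text
t: 17.4
tcp_pos: [621.2, 26.2, 45.4]
ee_rot: [[0.001, -0.073, 0.997], [-0.001, 0.997, 0.073], [-1.0, -0.001, 0.001]]
ft_force: [-0.1, -0.0, -0.4]
width: 25.4
```

carry_out(moves=[[0.85,[2,-2,-5],[0,0,0]],[0.85,[0,0,-4],[0,0,0]],[0.85,[0,0,-1],[0,0,0]],[0.85,[0,0,0],[0,0,0]]])

```text
t: 17.73
tcp_pos: [624.0, 24.3, 37.3]
ee_rot: [[0.005, -0.074, 0.997], [-0.001, 0.997, 0.074], [-1.0, -0.002, 0.005]]
ft_force: [-0.1, 0.4, -1.4]
width: 25.3
```

```bash
python3 look.py scene l10 170 130 100 75 7
```

```text
17.73 [624.   24.3  37.3] [[0.005, -0.074, 0.997], [-0.001, 0.997, 0.074], [-1.0, -0.002, 0.005]] 25.3 [-0.1  0.4 -1.4]
```

View pics/l10.png

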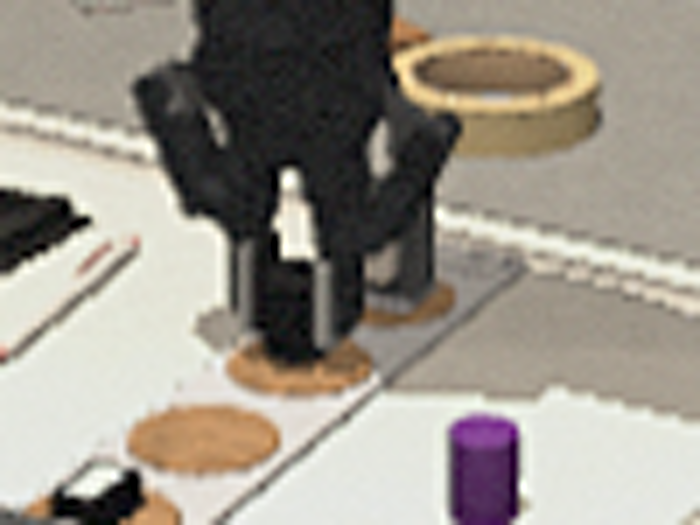

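Well over pad 3. Lowering to contact.

carry_out(moves=[[0.85,[0,0,-3],[0,0,0]],[0.85,[0,0,-1],[0,0,0]],[0.85,[0,0,-1],[0,0,0]],[0.85,[0,0,-2],[0,0,0]]])

```text
t: 18.12
tcp_pos: [625.2, 24.0, 32.3]
ee_rot: [[0.006, -0.074, 0.997], [-0.002, 0.997, 0.074], [-1.0, -0.002, 0.006]]
ft_force: [-6.2, 0.9, 16.2]
width: 25.7
```

carry_out(moves=[[0.85,[-1,0,1],[0,0,0]],[0.5,[0,0,0],[0,0,0]],[0.5,[0,0,0],[0,0,0]],[0.35,[0,0,3],[0,0,0]],[0.35,[0,0,20],[0,0,0]],[0.3,[0,0,35],[0,0,0]],[0.1,[-3,2,35],[0,0,0]],[0,[-15,23,15],[0,0,0]]])

```text
t: 18.78
tcp_pos: [603.2, 46.8, 138.8]
ee_rot: [[-0.004, -0.07, 0.998], [-0.001, 0.998, 0.07], [-1.0, -0.001, -0.004]]
ft_force: [1.0, 0.4, 0.9]
width: 81.6
```

```bash
python3 look.py scene l11 145 130 110 80 7
```

```text
18.78 [603.2  46.8 138.8] [[-0.004, -0.07, 0.998], [-0.001, 0.998, 0.07], [-1.0, -0.001, -0.004]] 81.6 [1.  0.4 0.9]
```

View pics/l11.png

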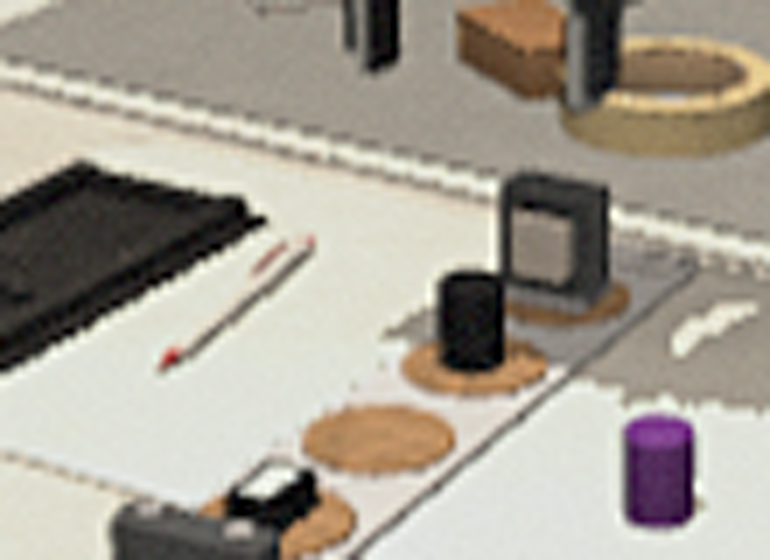

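carry_out(moves=[[0,[-18,29,0],[0,0,1]],[0,[-20,33,0],[0,0,1]],[0,[-20,33,0],[0,0,0]],[0,[-20,33,0],[0,0,0]],[0,[-20,33,0],[0,0,0]],[0,[-20,33,0],[0,0,0]],[0,[-20,33,0],[0,0,0]],[0,[-16,26,0],[0,0,0]]])

```text
t: 19.5
tcp_pos: [442.3, 310.4, 144.4]
ee_rot: [[0.006, -0.1, 0.995], [0.002, 0.995, 0.1], [-1.0, 0.002, 0.006]]
ft_force: [0.6, -0.1, -0.3]
width: 85.2
```

carry_out(moves=[[0,[-6,9,-20],[0,0.3,0.5]],[0,[-5,6,-25],[0,0,0]],[0,[0,0,-25],[0,0,0]],[0,[0,0,-15],[0,0,0]],[0,[0,0,0],[0,0,0]],[0,[0,0,0],[0,0,0]]])

```text
t: 20.0
tcp_pos: [424.7, 333.5, 57.6]
ee_rot: [[0.002, -0.123, 0.992], [0.005, 0.992, 0.123], [-1.0, 0.005, 0.003]]
ft_force: [0.6, 0.2, -0.1]
width: 85.1
```

carry_out(moves=[[0,[2,-1,-12],[0,0,-0.6]],[0,[0,0,-12],[0,0,0]],[0,[0,0,-5],[0,0,0]],[0,[0,0,0],[0,0,0]],[0,[0,0,0],[0,0,0]]])

```text
t: 20.42
tcp_pos: [429.4, 332.6, 28.7]
ee_rot: [[0.007, -0.11, 0.994], [0.008, 0.994, 0.11], [-1.0, 0.007, 0.008]]
ft_force: [-0.2, -0.4, 0.5]
width: 85.7
```

```bash
python3 look.py scene l12 150 190 120 90 6
```

```text
20.42 [429.4 332.6  28.7] [[0.007, -0.11, 0.994], [0.008, 0.994, 0.11], [-1.0, 0.007, 0.008]] 85.7 [-0.2 -0.4  0.5]
```

View pics/l12.png

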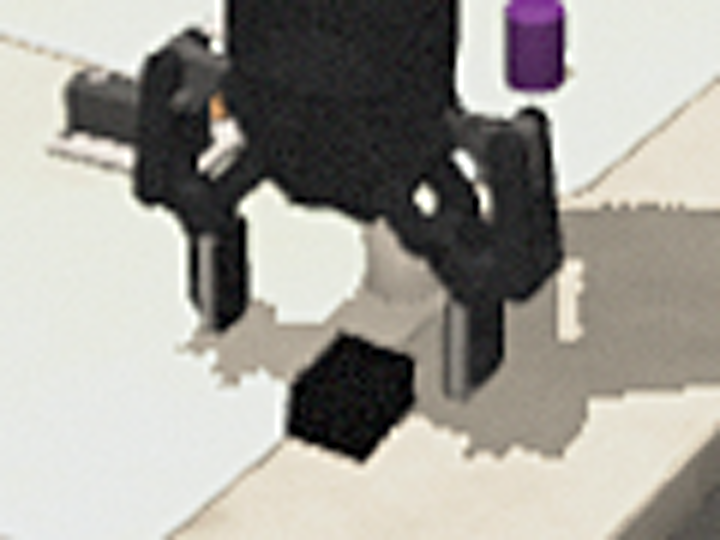

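carry_out(moves=[[0,[-1,0,-6],[-0.4,0.3,0]],[0,[0,0,-2],[0,0,0]],[0,[0,0,0],[0,0,0]],[0.4,[0,0,0],[0,0,0]],[0.6,[0,0,0],[0,0,0]],[0.8,[0,0,0],[0,0,0]],[0.8,[0,0,0],[0,0,0]],[0.8,[0,0,0],[0,0,0]]], force=35)

```text
t: 21.13
tcp_pos: [429.8, 333.4, 22.3]
ee_rot: [[0.005, -0.11, 0.994], [0.002, 0.994, 0.11], [-1.0, 0.001, 0.005]]
ft_force: [-0.6, -0.5, 1.5]
width: 30.0
```

carry_out(moves=[[0.8,[0,0,4],[0,0,0]],[0.8,[0,0,10],[0,0,0]],[0.8,[0,0,25],[0,0,0]],[0.8,[0,0,30],[0,0,0]],[0.8,[4,-5,30],[0,0,0]],[0.8,[10,-12,15],[0,0,0]],[0.8,[15,-19,0],[0,0,0]],[0.8,[20,-25,0],[0,0,0]]])

```text
t: 21.8
tcp_pos: [474.9, 273.0, 145.2]
ee_rot: [[0.003, -0.118, 0.993], [0.002, 0.993, 0.118], [-1.0, 0.001, 0.003]]
ft_force: [0.5, 1.5, -0.7]
width: 29.8
```

```bash
python3 look.py scene l13 130 130 140 110 5
```

```text
21.8 [474.9 273.  145.2] [[0.003, -0.118, 0.993], [0.002, 0.993, 0.118], [-1.0, 0.001, 0.003]] 29.8 [ 0.5  1.5 -0.7]
```

View pics/l13.png

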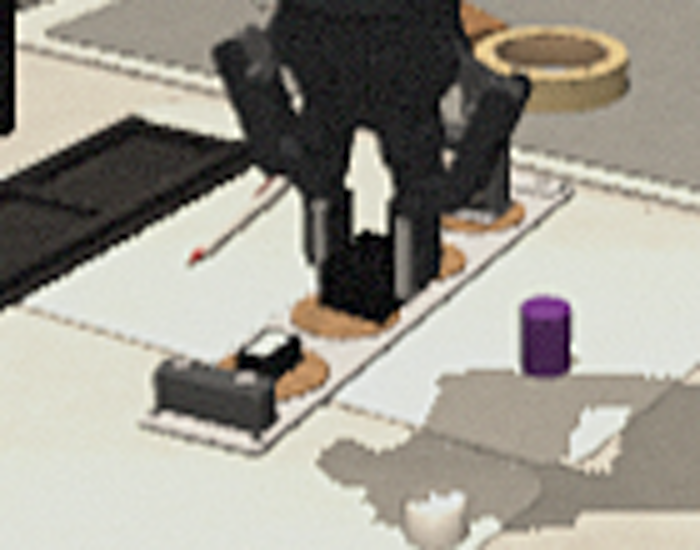

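carry_out(moves=[[0.8,[22,-27,0],[0,0,0]],[0.8,[24,-30,0],[0,0,0]],[0.8,[24,-30,0],[0,0,0]],[0.8,[22,-27,0],[0,0,-1]],[0.8,[15,-19,0],[0,0,-1]],[0.8,[8,-10,-10],[0,0,0]],[0.8,[3,-5,-10],[0,0,0]],[0.8,[0,0,0],[0,0,0]]])

```text
t: 22.52
tcp_pos: [603.4, 112.7, 132.3]
ee_rot: [[0.018, -0.077, 0.997], [0.001, 0.997, 0.077], [-1.0, -0.001, 0.018]]
ft_force: [-0.8, -0.7, -0.3]
width: 29.9
```

carry_out(moves=[[0.8,[7,-7,-15],[0,0.6,0]],[0.8,[6,-6,-20],[0,0.3,0]],[0.8,[0,0,-20],[0,0,0]],[0.8,[0,0,-15],[0,0,0]],[0.8,[0,0,-5],[0,0,0]],[0.8,[0,0,0],[0,0,0]],[0.8,[0,0,0],[0,0,0]]])

```text
t: 23.1
tcp_pos: [608.9, 108.2, 51.2]
ee_rot: [[-0.008, -0.087, 0.996], [0.004, 0.996, 0.087], [-1.0, 0.004, -0.008]]
ft_force: [-0.2, 0.2, -0.6]
width: 29.9
```

carry_out(moves=[[0.8,[4,-5,0],[-0.2,-0.4,0]],[0.8,[4,-5,-4],[0,0,0]],[0.8,[0,0,-4],[0,0,0]],[0.8,[0,0,0],[0,0,0]],[0.8,[0,0,0],[0,0,0]]])

```text
t: 23.52
tcp_pos: [619.5, 98.8, 46.8]
ee_rot: [[0.006, -0.089, 0.996], [-0.0, 0.996, 0.089], [-1.0, -0.001, 0.006]]
ft_force: [-1.0, 0.3, -0.7]
width: 30.0
```

```bash
python3 look.py scene l14 155 140 100 75 7
```

```text
23.52 [619.5  98.8  46.8] [[0.006, -0.089, 0.996], [-0.0, 0.996, 0.089], [-1.0, -0.001, 0.006]] 30.0 [-1.   0.3 -0.7]
```

View pics/l14.png

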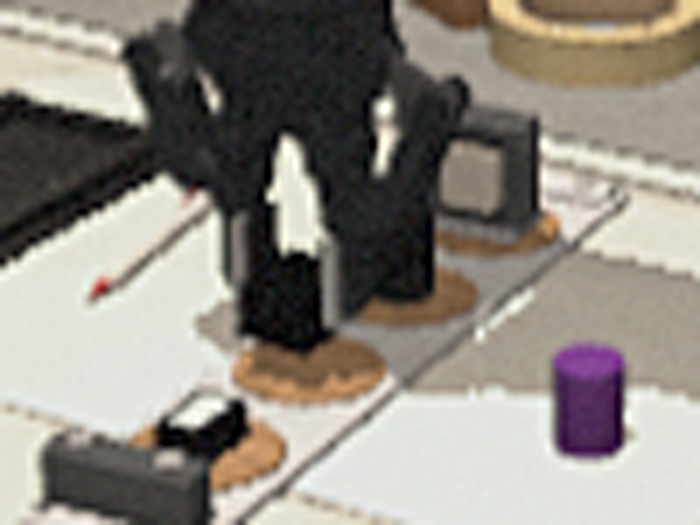

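carry_out(moves=[[0.8,[-4,0,-5],[0,0,0]],[0.8,[0,0,-4],[0,0,0]],[0.8,[0,0,-2],[0,0,0]],[0.8,[0,0,0],[0,0,0]]])

```text
t: 23.9
tcp_pos: [615.2, 98.7, 35.4]
ee_rot: [[0.007, -0.089, 0.996], [-0.0, 0.996, 0.089], [-1.0, -0.001, 0.007]]
ft_force: [-0.3, -0.3, -0.1]
width: 29.8
```

carry_out(moves=[[0.8,[1,0,-3],[0,0.2,0]],[0.8,[0,0,-1],[0,0,0]],[0.8,[0,0,-1],[0,0,0]],[0.8,[0,0,-2],[0,0,0]]])

```text
t: 24.23
tcp_pos: [616.7, 98.7, 31.8]
ee_rot: [[-0.001, -0.089, 0.996], [-0.001, 0.996, 0.089], [-1.0, -0.0, -0.001]]
ft_force: [-6.8, -0.8, 14.4]
width: 30.0
```

carry_out(moves=[[0.8,[0,0,0],[0,0,0]],[0.5,[0,0,0],[0,0,0]],[0.45,[0,0,0],[0,0,0]],[0.35,[0,0,3],[0,0,0]],[0.3,[0,0,20],[0,0,0]],[0.3,[0,0,35],[0,0,0]],[0.1,[-3,0,35],[0,0,0]],[0,[-20,20,20],[0,0,0]]])

```text
t: 24.9
tcp_pos: [591.0, 116.3, 141.4]
ee_rot: [[-0.013, -0.086, 0.996], [-0.001, 0.996, 0.086], [-1.0, -0.0, -0.013]]
ft_force: [1.0, -0.3, 1.3]
width: 81.3
```

carry_out(moves=[[0,[-25,28,10],[0,0,0]],[0,[-25,28,0],[0,0,0]],[0,[-25,28,0],[0,0,0]],[0,[-25,28,0],[0,0,0]],[0,[-20,25,0],[0,0,0]],[0,[-10,10,0],[0,0,0]],[0,[0,0,0],[0,0,0]]])

```text
t: 25.48
tcp_pos: [457.4, 269.9, 161.5]
ee_rot: [[0.004, -0.083, 0.997], [0.003, 0.997, 0.083], [-1.0, 0.003, 0.004]]
ft_force: [-0.5, 0.3, 0.2]
width: 85.4
```

```bash
python3 look.py scene l15 145 130 110 80 7; python3 look.py top l16 180 135 150 60 5
```

```text
25.48 [457.4 269.9 161.5] [[0.004, -0.083, 0.997], [0.003, 0.997, 0.083], [-1.0, 0.003, 0.004]] 85.4 [-0.5  0.3  0.2]
25.53 [458.3 269.2 161.6] [[0.004, -0.083, 0.997], [0.003, 0.997, 0.083], [-1.0, 0.002, 0.005]] 85.3 [ 0.6  0.2 -0.7]
```

View pics/l15.png

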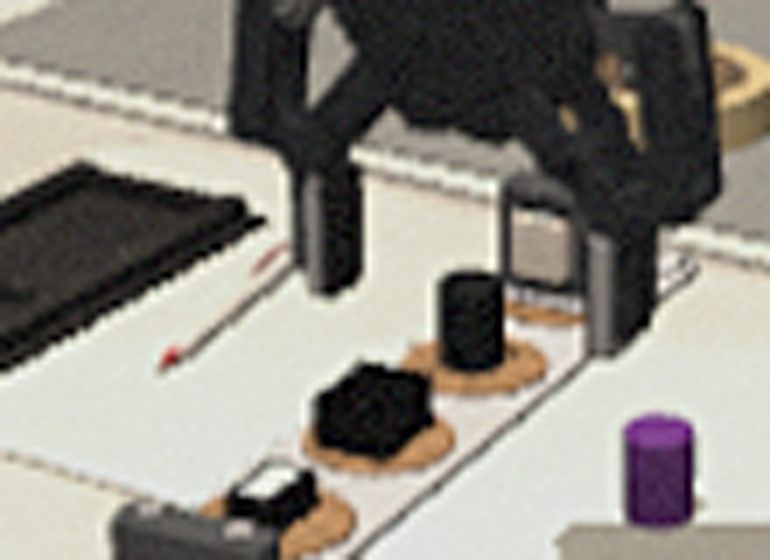

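View pics/l16.png

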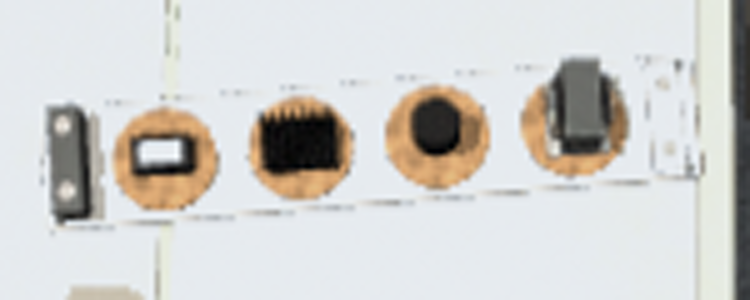

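```bash
python3 - <<'E'
from h import *
t=cv2.imread("pics/l16_raw.png");t0=cv2.imread("pics/top0.png")
pads=[(609.7,172.6),(616.8,98.2),(624.1,23.7),(631.4,-51)]
big=cv2.resize(t[135:195,180:330],None,fx=5,fy=5,interpolation=cv2.INTER_CUBIC)
for (n,V),p,h in zip([("relay",box(33,21,15,8)),("hs",box(30,40,22,8)),("cap",cyl(26,35,8))],pads,(15,22,35)):
    c=proj("top",[p[0],p[1],8+h/2])[0];x,y=int(c[0])-13,int(c[1])-13
    g=t[y:y+26,x:x+26].max(2).astype(float);m=np.clip((130-g)/90,0,1)
    b=(m>.3).astype(np.uint8);cn,_=cv2.findContours(b,cv2.RETR_EXTERNAL,cv2.CHAIN_APPROX_NONE)
    d=[k for k in cn if abs(cv2.pointPolygonTest(k,(13.,13.),True))<14];k=max(d,key=cv2.contourArea)
    f=np.zeros_like(b);cv2.drawContours(f,[k],-1,1,-1);m=np.maximum(m,cv2.erode(f,np.ones((3,3))))*cv2.dilate(f,np.ones((3,3)))
    q=fit(V,[("top",np.array([x,y]),m)],[p[0],p[1],np.pi/2 if n=="relay" else 0.09]);print(n,np.round(q.x[:2]-p,1),np.degrees(q.x[2]),q.fun)
    W=place(V,*q.x);cv2.polylines(big,[cv2.convexHull((((proj("top",W)-[180,135]+.5)*5)).astype(np.int32))],True,(0,255,0),1)
for V,col in((box(34,42,1.5,8),(0,0,255)),(box(20,42,0.1,56),(255,0,0))):
    W=place(V,631.4,-51,np.radians(94.5));cv2.polylines(big,[cv2.convexHull((((proj("top",W)-[180,135]+.5)*5)).astype(np.int32))],True,col,1)
cv2.imwrite("pics/fin.png",big)
E
```

```text
relay [ 1.6 -0.3] 90.67780666349998 57.98799587673611
hs [ 1.3 -0.3] 7.942922027291345 19.305455849729938
cap [1.7 0.5] -8.56243401196288 5.7573617139274695
```

View pics/fin.png

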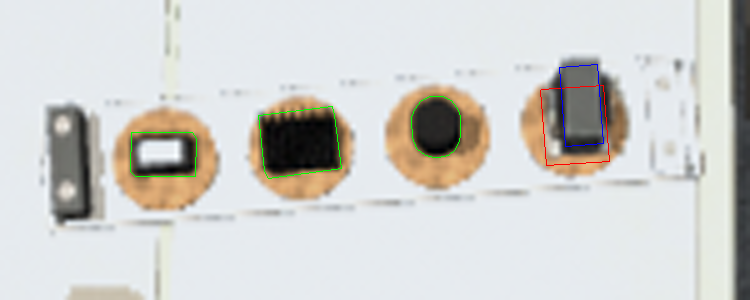

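```bash
python3 -c "
from rig import bot
print(bot.sign_off())"
```

```text
the job is handed in; nothing more can be done
None
```

I set all four parts upright on the pads and handed the job in at about 25.6 s of the 99 s allowed. The verdict isn't reported, so the results below are my own checks. The stop block stands beyond pad 1, so the order is relay on pad 1, heat sink on pad 2, capacitor on pad 3 and transformer on pad 4. The purple cylinders were left alone.

Each part was lowered until the wrist felt contact (10–21 N) before I released it. In the last pictures all four stand free and the gripper is clear of them at z of about 160 mm.

| Part | Offset from pad centre (limit 12 mm) | How measured |
|---|---|---|
| Relay | about 1.6 mm | outline fit in the top view; a poor fit |
| Heat sink | about 1.3 mm | outline fit in the top view |
| Capacitor | about 1.8 mm | outline fit in the top view |
| Transformer | about 5 mm, mostly toward +x | by eye against an overlay |

- **Relay:** its outline fit was poor in quality, but the overlay matched the part in the picture.
- **Transformer:** this is the part furthest off centre. I estimated it by eye rather than by fitting, and left it because it was well inside the limit.
- **Cameras:** the two differ by about 1–3 mm at most points and by up to 5–6 mm at the pad next to the stop block, which is partly hidden in the scene view.

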